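# Finish the pinwheel layer of parts cartons on the kit slab

## Robot

A 7-joint arm with a two-finger parallel gripper is mounted at the origin on the work surface. World frame = base frame: x ahead of the robot, y to its left, z up, the work surface at z = 0. Lengths are in mm, angles in rad, forces in N, time in s.
With the tool pointing down it reaches from about 400 to 900 mm from the base axis. Payload 5.5 kg.
Tool frame: the origin (TCP) lies where the fingers leave the gripper's body, on its centre line; the fingertips stand 66 mm ahead of it and the grasp point (between the pads) lies 47 mm ahead of it; z points along the fingers, y is the line along which they close (so a half turn about z gives the same grasp; the last joint's range is limited). The gripper opens to 92 mm and grips with 3 to 60 N. Pads are 19 mm wide; open, the fingers measure 130 mm over their backs; the gripper's body (75 mm by 190 mm) begins 47 mm behind the grasp point.
Start: joints at [1.455, 0.501, -0.427, 1.55, 0.221, 1.138, -0.21], TCP at [240.404, -603.908, 292.229] pointing down, gripper open.
Joint ranges: [-2.88, 2.88], [-0.31, 2.03], [-1.54, 1.56], [0.2, 2.42], [-1.41, 4.55], [0.19, 2.02], [-2.57, 2.57]. Speed limits (rad/s): [2.57, 2.57, 3.14, 3.14, 3.14, 3.14, 3.14].

## Interface

Orientations are given as a unit quaternion [w, x, y, z].
In Python, from station import manip, read_camera gives the robot as it stands.
- The arm moves only by the shell command python3 -m creep 'ROWS' [OPENING] [FORCE]. ROWS is JSON, a list of rows, each a list of 6 numbers: the shift along the tool's x, y, z as a fraction of full scale, then the turn, a rotation vector about the tool's x, y, z as a fraction of full scale. In form: [[dx, dy, dz, rx, ry, rz], ...]. A call has 1 to 8 rows; each row shifts and turns the commanded pose from where the row before left it, along the tool's axes as they then stand; what a row does not reach is not made up. Full scale, the value 1, is 10 cm for a shift and 180 degrees for a turn. A row lasts 1/8 s, in which the tool goes at most 62.5 mm and 10.7 degrees, less where a joint would pass 70% of its speed; a pose out of reach is approached as far as the arm can. A call with a number of a shift or a turn outside -1 to 1 is refused whole. A call with a gripper value outside its range is refused whole. OPENING is the opening, from -1 (shut) to 1 (fully open), set as the call begins (- or left out, the last holds). The fingers move at their own pace and stop on an object; FORCE is the grip in N (left out, the last holds). Time passes only in rows, so rows that do not move let the fingers close. It gives the time, the measured TCP pose, the force, the opening and the grip force at its end, in the units of the state.
- manip.sense(): the state, without advancing time (a new reading comes with each control period).
- read_camera(name): name is "side" or "top" or "wrist"; returns a dict with "img" (384x512x3 uint8, red, green, blue), "intrinsics" (3x3 intrinsics, pixels), "dist_coeffs" ([k1, k2, p1, p2, k3] as OpenCV has them; the pictures are not rectified), "extrinsics" (4x4, takes a point from camera to world coordinates). Camera axes: x right, y down, z forward; pixel columns grow to the right and rows downward; lengths in mm; the calibration is good to about 2 mm. A picture is of the moment at which its call begins. There is no depth.
- manip.job_done(): hands the job in; it is judged then, once.
The state is a dict: "time_s": time; "qpos": joint angles; "joint_velocities": joint speeds; "tau": joint torques, N m; "tcp_pos": TCP position; "tool_rot": TCP orientation; "ft_force": force on the tool from outside, world axes, zero at the start; "ft_torque": the same for the moment, N m; "opening": opening from 0.0 (shut) to 1.0 (fully open); "grip_force": force on a finger pad.
Only numpy, scipy, OpenCV 4.12 (cv2) and the standard library are available. Lean on these libraries where they do the work, as an engineer would, in place of code of your own. Each camera call takes 0.05 s, during which the arm holds its last target. There are 200 camera calls.

## Task

Finish the layer of four parts cartons on the plywood slab: slide the carton that has crept out of its corner back home against the lip, and add the carton from the bench and the one from the cradle so that all four lie flat on the deck inside the lip in the pinwheel pattern, each end against its neighbour's side. Lower the cartons gently rather than dropping them in, and leave the engine parts and other things on the bench where they are.

Things in the scene. Friction and masses are not known exactly. Their poses are not given: they have to be found in the camera images.
- slab: plywood pallet slab 123 x 123 mm, fixed; origin at the centre of its underside on the bench. Deck 22 above the bench, inside a square lip 6 high, 8 thick, 107 x 107 within, along its x and y. Pattern: pinwheel of four cartons, 102 x 102 over all (5 play), each with one end against its neighbour's side, round an empty 38 x 38 chimney (open a finger in it only a little)
- place_a (a point): point on the deck for the underside centre of a carton whose length runs along the slab's x; at (-16, -35) from the slab's centre; empty. Neighbours: carton_b at its +x end, carton_d beside the -x half of its +y side. The +x half of that side faces the chimney: only there is room for an inner finger
- place_b (a point): point on the deck for the underside centre of a carton whose length runs along the slab's y; at (35, -16) from the slab's centre; carton_b stands there
- place_c (a point): point on the deck for the underside centre of a carton whose length runs along the slab's x; at (16, 35) from the slab's centre; empty. Neighbours: carton_d at its -x end, carton_b beside the +x half of its -y side. The -x half of that side faces the chimney: only there is room for an inner finger
- place_d (a point): point on the deck for the underside centre of a carton whose length runs along the slab's y; at (-35, 16) from the slab's centre; the home of carton_d
- carton_b: closed cardboard carton, paper tape, 70 (its x) x 32 (its y) x 40 mm high (its z), 0.06 to 0.13 kg; origin at the centre of its underside. Loose on the slab at place_b, within 2 of its home, its x along the slab's y
- carton_d: closed cardboard carton, paper tape, 70 (its x) x 32 (its y) x 40 mm high (its z), 0.06 to 0.13 kg; origin at the centre of its underside. Loose on the slab, its x along the slab's y, but it has crept 7 to 13 along its length towards the slab's -y from place_d, so that it juts into place_a; it slides back when pushed on that end with a few newtons, until it meets the lip
- carton_bench: closed cardboard carton, paper tape, 70 (its x) x 32 (its y) x 40 mm high (its z), 0.06 to 0.13 kg; origin at the centre of its underside. Lying free on the bench
- carton_cradle: closed cardboard carton, paper tape, 70 (its x) x 32 (its y) x 40 mm high (its z), 0.06 to 0.13 kg; origin at the centre of its underside. Lies loose in one lane of the cradle on its 10 mm floor, its x along the cradle's x; its long sides are shut in by the cheeks, so that only its ends can be gripped
- cradle: fixed steel holder; origin at the centre of its underside on the bench. Base plate 90 (x) x 120 (y) x 10 thick; three upright cheeks, 64 long along x, 2 thick, at y = -19, 19 and 57, their tops 51 above the bench (1 above the carton's top). The carton is in the lane centred on y = 0, which is 36 wide; the carton's ends stand 3 or so clear of the cheeks' ends. The other lane is empty
- piston: aluminium piston standing on its skirt, dia 86, 66 high; leave it alone; origin at the centre of its underside
- piston_ring: thin dark steel ring lying flat, outer dia 88, 6 high; leave it alone; origin at the centre of its underside
- spring: valve spring standing upright, dia 30, 45 high; leave it alone; origin at the centre of its underside
- spring2: another valve spring standing upright, dia 30, 45 high; leave it alone; origin at the centre of its underside
- grease_tin: round tin, dia 70, 45 high; leave it alone; origin at the centre of its underside
- gasket_box: flat cardboard box 110 x 85 x 22; leave it alone; origin at the centre of its underside
- spanner: open-ended steel spanner lying flat, about 180 long along its x, about 10 thick; leave it alone; origin at the centre of its underside
Not all that is in view belongs to the job. What is shaped like the carton_bench but blue is not meant.

How it is judged:
By the outcome, as a careful person would: the job done as asked, in the order asked, and still so for the second after the job is handed in, with the robot touching nothing.
It also fails if it takes over 72 s, if anything falls off the work surface, if the arm or the gripper's body presses on something with over 40 N, if the wrist force passes 120 N, or if a joint passes its speed limit or range.

## Working session

There is one attempt and no reset: what is moved stays moved. The work goes in short steps, Python scripts to look and compute and a shell command to move; the robot and the scene stay as the last step left them, time stands still between calls to the robot, and variables do not carry over. Pictures are saved under pics/ and viewed, at most 11 in all, crops included, and the job is handed in when it is done.

```bash
mkdir -p pics; ls; cat > h.py <<'E'
import numpy as np, cv2
from station import manip, read_camera
def snap(n,f):
    c=read_camera(n); np.savez(f'pics/{f}.npz',**{k:np.array(c[k]) for k in ('img','intrinsics','dist_coeffs','extrinsics')})
    cv2.imwrite(f'pics/{f}.png',c['img'][:,:,::-1]); return c
def load(f): return dict(np.load(f'pics/{f}.npz'))
def px2w(c,uv,z):
    uv=np.array(uv,float).reshape(-1,1,2)
    n=cv2.undistortPoints(uv,c['intrinsics'],c['dist_coeffs']).reshape(-1,2)
    z=np.broadcast_to(z,(len(n),)); T=c['extrinsics']
    d=np.c_[n,np.ones(len(n))]@T[:3,:3].T; o=T[:3,3]
    return o+d*((z-o[2])/d[:,2])[:,None]
def w2px(c,P):
    T=np.linalg.inv(c['extrinsics']); r=cv2.Rodrigues(T[:3,:3])[0]
    return cv2.projectPoints(np.array(P,float).reshape(-1,1,3),r,T[:3,3],c['intrinsics'],c['dist_coeffs'])[0].reshape(-1,2)
E
python3 - <<'E'
from h import *
a=snap('top','t0');b=snap('side','s0')
for c in(a,b): print(c['extrinsics'].round(2))
cv2.imwrite('pics/t0b.png',cv2.resize(a['img'][:,:,::-1],(800,600),interpolation=cv2.INTER_CUBIC))
print(manip.sense())
E
```

```text
pics
[[ 2.0000e-02 -9.8000e-01  1.9000e-01  4.2108e+02]
 [-1.0000e+00 -2.0000e-02 -4.0000e-02 -1.0330e+01]
 [ 5.0000e-02 -1.9000e-01 -9.8000e-01  8.4873e+02]
 [ 0.0000e+00  0.0000e+00  0.0000e+00  1.0000e+00]]
[[ 9.9000e-01 -8.0000e-02  1.4000e-01  4.4018e+02]
 [-1.6000e-01 -5.2000e-01  8.4000e-01 -8.1479e+02]
 [ 1.0000e-02 -8.5000e-01 -5.3000e-01  5.2362e+02]
 [ 0.0000e+00  0.0000e+00  0.0000e+00  1.0000e+00]]
{'time_s': 0.1, 'qpos': array([ 1.45523706,  0.50176144, -0.42679664,  1.55133057,  0.22081893,
        1.13826056, -0.21033718]), 'joint_velocities': array([-0.00119041, -0.00119179, -0.00123337, -0.00370284,  0.00193639,
       -0.00078135, -0.00117985]), 'tau': array([-1.03618021e-02, -5.67871678e+01, -5.83785653e+00, -2.79913920e+01,
       -6.88909669e-02,  2.41807464e-02,  7.45996613e-05]), 'tcp_pos': array([ 240.11647467, -603.48677378,  291.28258073]), 'tool_rot': array([-8.41890445e-04,  9.82120229e-01,  1.88252830e-01, -1.35358672e-04]), 'ft_force': array([-0.17591137, -0.17180613,  0.00500264]), 'ft_torque': array([-0.01633106,  0.01764037, -0.04439252]), 'grip_force': 0.0, 'opening': 0.9993125274350633}
```

View pics/t0b.png

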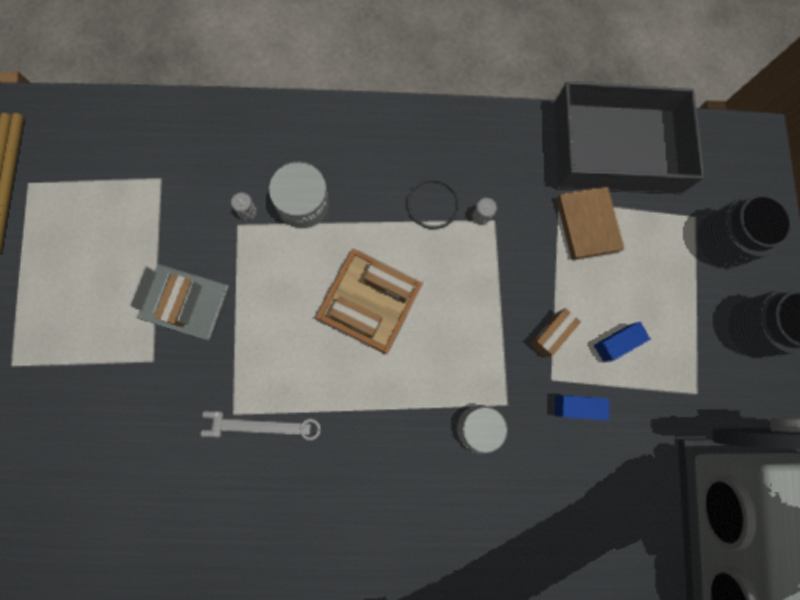

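View pics/s0.png

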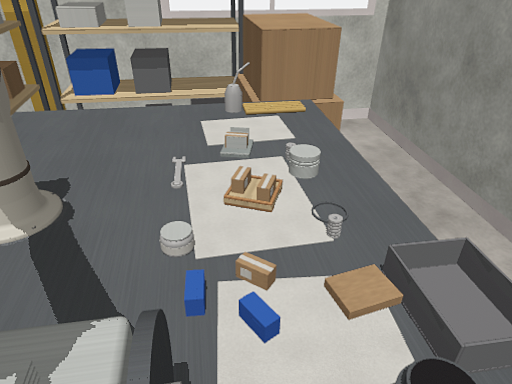

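In t0b (800x600), up is +x and left is +y. The slab is at (370,300) and the cradle at (182,300), with its carton at (173,297).

Candidates for carton_bench are the brown carton with white tape at (556,332) and the blue ones at (622,342) and (582,407). The brown one fits, because blue is not meant. I'll confirm that in an enlarged crop.

```bash
python3 - <<'E'
from h import *
c=load('t0');im=c['img'][:,:,::-1]
def crop(x,y,w,h,s=5):
    o=cv2.resize(im[y:y+h,x:x+w],None,fx=s,fy=s,interpolation=cv2.INTER_CUBIC)
    o=cv2.convertScaleAbs(o,alpha=1.5)
    for k in range(0,w,10): cv2.line(o,(k*s,0),(k*s,6),(0,255,0),1); cv2.putText(o,str(x+k),(k*s,16),0,.35,(0,255,0),1)
    for k in range(0,h,10): cv2.line(o,(0,k*s),(6,k*s),(0,255,0),1); cv2.putText(o,str(y+k),(8,k*s+4),0,.35,(0,255,0),1)
    return o
A=np.full((600,800,3),0,np.uint8)
A[:400,:400]=crop(197,153,80,80);A[:300,400:]=crop(78,160,80,60);A[300:,400:]=crop(325,185,80,60)
cv2.imwrite('pics/t0c.png',A)
E
```

```text
(no output)
```

View pics/t0c.png

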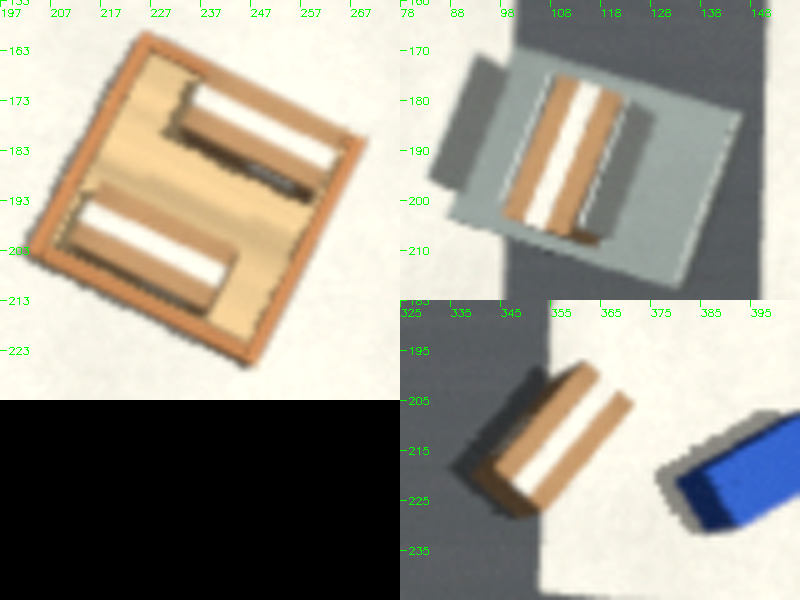

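The crop confirms it: brown with white tape at (347–370, 198–228) is carton_bench, and the blue one beside it is not. I'll fit poses from the crop corners.

```bash
cat >> h.py <<'E'
from scipy.optimize import least_squares
def rect(p,L,W,z):
    x,y,a=p; R=np.array([[np.cos(a),-np.sin(a)],[np.sin(a),np.cos(a)]])
    q=np.array([[L,W],[-L,W],[-L,-W],[L,-W]])/2@R.T+[x,y]; return np.c_[q,np.full(4,z)]
def fit(c,uv,L,W,z):
    # uv: 4 corners in any cyclic order; returns x,y,yaw, rms px
    w=px2w(c,uv,z)[:,:2]; m=w.mean(0); best=None
    for a in np.arange(0,2*np.pi,np.pi/8):
        f=lambda p:np.min([np.abs(np.roll(w2px(c,rect(p,L,W,z))[::s],k,0)-uv).sum() for s in(1,-1) for k in range(4)])
        for s in(1,-1):
            for k in range(4):
                g=lambda p:(np.roll(w2px(c,rect(p,L,W,z))[::s],k,0)-uv).ravel()
                if np.abs(g([*m,a])).max()>15: continue
                r=least_squares(g,[*m,a])
                if best is None or r.cost<best.cost-1e-6: best=r
    p=best.x; p[2]=(p[2]+np.pi/2)%np.pi-np.pi/2
    return p.round(3),round(np.sqrt(2*best.cost/8),2)
E
python3 - <<'E'
from h import *
c=load('t0')
a=lambda l,ox,oy,X=0,Y=0:(np.array(l,float)-[X,Y])/5+[ox,oy]-0.4
print('slab',fit(c,a([(145,33),(366,140),(250,367),(30,255)],197,153),123,123,28))
print('cr',fit(c,a([(515,48),(742,114),(680,287),(448,218)],78,160,400),90,120,10))
print('car',fit(c,a([(555,74),(623,96),(572,236),(505,213)],78,160,400),70,32,50))
print('bench',fit(c,a([(583,362),(634,402),(539,512),(494,467)],325,185,400,300),70,32,40))
print('up',fit(c,a([(203,72),(352,138),(332,182),(183,118)],197,153),70,32,62))
print('low',fit(c,a([(92,190),(238,248),(212,307),(66,245)],197,153),70,32,62))
for n in ('top','side','wrist'): print(n,read_camera(n)['extrinsics'].round(3).tolist())
E
```

```text
slab (array([ 5.74901e+02, -6.51000e-01, -4.43000e-01]), np.float64(0.66))
cr (array([ 5.69230e+02,  2.90141e+02, -2.65000e-01]), np.float64(0.28))
car (array([ 5.67258e+02,  2.91153e+02, -2.60000e-01]), np.float64(0.39))
bench (array([ 531.851, -290.693,   -0.728]), np.float64(0.39))
up (array([602.264, -32.408,   1.178]), np.float64(1.54))
low (array([544.548,  19.443,   1.198]), np.float64(0.63))
top [[0.016, -0.982, 0.189, 421.085], [-0.999, -0.024, -0.043, -10.329], [0.047, -0.188, -0.981, 848.733], [0.0, 0.0, 0.0, 1.0]]
side [[0.988, -0.077, 0.136, 440.177], [-0.156, -0.524, 0.837, -814.786], [0.007, -0.848, -0.53, 523.619], [0.0, 0.0, 0.0, 1.0]]
wrist [[0.371, -0.899, -0.234, 302.392], [-0.929, -0.36, -0.09, -579.922], [-0.003, 0.251, -0.968, 383.76], [0.0, 0.0, 0.0, 1.0]]
```

```bash
cat >> h.py <<'E'
from scipy.spatial.transform import Rotation as Ro
S=np.array([574.9,-0.65]); SY=-0.443
def slab(x,y):
    c,s=np.cos(SY),np.sin(SY); return S+[c*x-s*y,s*x+c*y]
def delta(xy,z,yaw,turn_first=False):
    st=manip.sense(); q=st['tool_rot']; R=Ro.from_quat([q[1],q[2],q[3],q[0]]).as_matrix()
    y0=np.arctan2(R[1,0],R[0,0]); d=np.array([*xy,z])-st['tcp_pos']
    t=(y0-yaw+np.pi/2)%np.pi-np.pi/2
    print('t',st['time_s'],'pos',st['tcp_pos'].round(1),'yaw',round(y0,3),'q7',st['qpos'][6].round(2),'f',np.round(st['ft_force'],1))
    print('total shift',(R.T@d/100).round(4),'rz',round(t/np.pi,4),'tilt fix rxry',(R.T@np.cross(R[:,2],[0,0,-1])/np.pi)[:2].round(4))
    c,s=np.cos(y0-t),np.sin(y0-t); Rn=np.array([[c,s,0],[s,-c,0],[0,0,-1]]); print('if turned first',(Rn.T@d/100).round(4))
E
python3 -m creep '[[0.483,-0.227,0,0,0,0],[0.483,-0.227,0,0,0,0],[0.483,-0.227,0,0,0,0],[0.483,-0.227,0,0,0,0],[0.483,-0.227,0,0,0,0],[0.483,-0.227,0,0,0,0],[0.483,-0.227,0,0,0,0],[0.483,-0.227,0,0,0,0]]' 1 20
python3 - <<'E'
from h import *
c=snap('wrist','w1'); 
delta(slab(0,0),230,SY)
print(w2px(c,[[532,-291,40]]))
E
```

```text
time_s: 1.25
tcp_pos: [533.2, -291.1, 292.3]
tool_rot: [0.0, 0.982, 0.188, 0.0]
ft_force: [0.8, -0.1, -0.4]
opening: 0.997
grip_force: 0.0
t 1.3 pos [ 538.8 -282.4  292.9] yaw 0.388 q7 -0.95 f [4.6 5.5 2.4]
total shift [ 1.3964 -2.4695  0.6446] rz 0.2646 tilt fix rxry [-0.0008 -0.0021]
if turned first [-0.8818 -2.7001  0.6291]
[[254.77652177 170.23567764]]
```

View pics/w1.png

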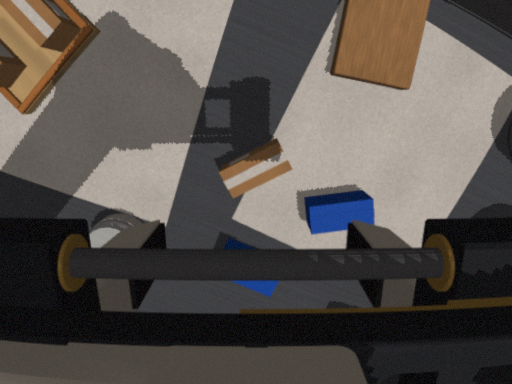

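Carton at (255,168), where predicted (254.8,170). On to the slab.

```bash

python3 -m creep '[[0,0,0,0,0,0.053],[0,0,0,0,0,0.053],[0,0,0,0,0,0.053],[0,0,0,0,0,0.053],[0,0,0,0,0,0.053],[-0.176,-0.54,0,0,0,0],[-0.176,-0.54,0,0,0,0],[-0.176,-0.54,0,0,0,0]]' -1 20
python3 -m creep '[[-0.176,-0.54,0,0,0,0],[-0.176,-0.54,0,0,0,0],[0,0,0,0,0,0],[0,0,0,0,0,0],[0,0,0,0,0,0]]'
python3 - <<'E'
from h import *
c=snap('wrist','w2')
delta(slab(-36,-62),104,SY)
im=c['img'][:,:,::-1]
print(w2px(c,rect([*S,SY],123,123,28)).round(0).tolist())
print(w2px(c,[[*slab(35,-16),62],[*slab(-35,5),62]]).round(0).tolist())
cv2.imwrite('pics/w2b.png',cv2.convertScaleAbs(cv2.resize(im,(800,600),interpolation=cv2.INTER_CUBIC),alpha=1.4))
E
```

```text
time_s: 2.3
tcp_pos: [555.7, -122.1, 292.3]
tool_rot: [-0.0, 0.974, -0.225, 0.0]
ft_force: [1.8, -0.7, -0.2]
opening: 0.179
grip_force: 0.0
time_s: 2.92
tcp_pos: [571.4, -13.3, 292.0]
tool_rot: [0.001, 0.974, -0.226, -0.0]
ft_force: [-0.7, 0.4, 0.6]
opening: 0.006
grip_force: 0.0
t 2.975 pos [571.4 -13.2 292. ] yaw -0.457 q7 -2.22 f [ 0.3 -0.7  0.4]
total shift [-0.3749  0.4951  1.8809] rz -0.0044 tilt fix rxry [0.0003 0.    ]
if turned first [-0.3817  0.4916  1.8805]
[[183.0, 113.0], [190.0, 224.0], [299.0, 223.0], [301.0, 111.0]]
[[257.0, 140.0], [237.0, 211.0]]
```

View pics/w2b.png

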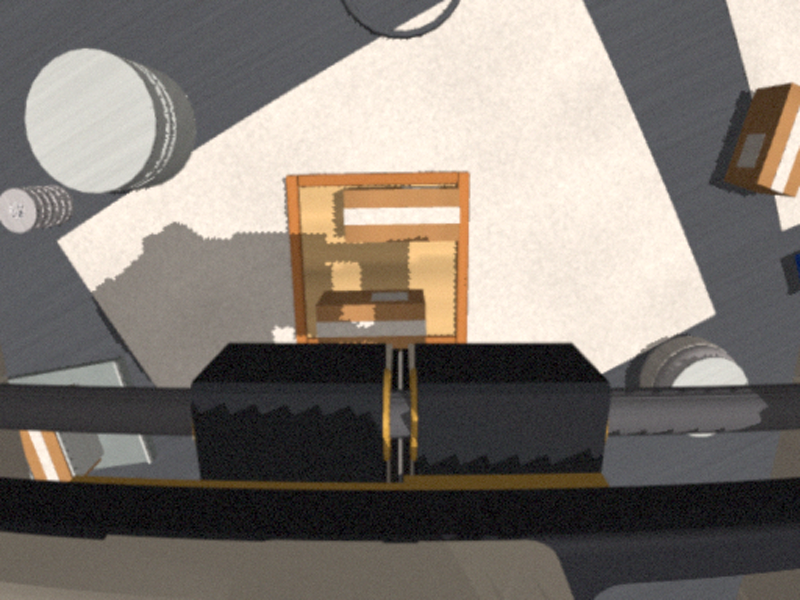

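The view matches: slab corners at (287,176) and (468,172), against predictions of (286,177) and (470,173). B is at the top, flush right. D at (317–425, 325) stands off the left (+y) lip, so it has crept as described. I'll go down behind D's −y end with the fingers shut.

```bash

python3 -m creep '[[-0.19,0.25,0,0,0,-0.0044],[-0.19,0.245,0.2,0,0,0],[0,0,0.45,0,0,0],[0,0,0.45,0,0,0],[0,0,0.45,0,0,0],[0,0,0.33,0,0,0],[0,0,0,0,0,0],[0,0,0,0,0,0]]' -1 20
python3 - <<'E'
from h import *
delta(slab(-36,-35.5),104,SY)
c=load('w2');k=1.5625
print((px2w(c,np.array([(317,320),(425,320),(344,207),(460,207)])/k,62)[:,:2]-S)@np.array([[np.cos(SY),-np.sin(SY)],[np.sin(SY),np.cos(SY)]]))
E
```

```text
time_s: 3.98
tcp_pos: [516.6, -39.8, 105.3]
tool_rot: [-0.0, 0.976, -0.219, 0.001]
ft_force: [-0.1, -0.1, 0.1]
opening: 0.005
grip_force: 0.0
t 3.975 pos [516.6 -39.8 105.3] yaw -0.441 q7 -2.28 f [-0.1 -0.1  0.1]
total shift [-0.001  -0.2487  0.0128] rz 0.0006 tilt fix rxry [-0.0002 -0.0004]
if turned first [-0.0015 -0.2487  0.0127]
[[-28.58786227  39.4521927 ]
 [-29.43044306 -29.7962952 ]
 [ 42.93759354  19.3752782 ]
 [ 42.0666063  -51.16425885]]
```

```bash

python3 -m creep '[[0,-0.06,0,0,0,0],[0,-0.04,0,0,0,0],[0,-0.03,0,0,0,0],[0,-0.03,0,0,0,0],[0,-0.02,0,0,0,0],[0,-0.02,0,0,0,0],[0,-0.01,0,0,0,0],[0,0,0,0,0,0]]'
python3 -m creep '[[0,-0.01,0,0,0,0],[0,-0.01,0,0,0,0],[0,0,0,0,0,0]]'
python3 -m creep '[[0,-0.01,0,0,0,0],[0,0,0,0,0,0]]'
python3 -m creep '[[0,-0.005,0,0,0,0],[0,0,0,0,0,0]]'
python3 -c "
from h import *
delta(slab(-36,-35.5),104,SY)"
```

```text
time_s: 4.97
tcp_pos: [524.8, -20.2, 104.2]
tool_rot: [-0.0, 0.976, -0.218, 0.0]
ft_force: [-0.6, -1.5, 0.7]
opening: 0.005
grip_force: 0.6
time_s: 5.35
tcp_pos: [525.7, -18.2, 104.2]
tool_rot: [-0.0, 0.976, -0.218, 0.0]
ft_force: [-0.3, -0.5, 0.1]
opening: 0.006
grip_force: 0.4
time_s: 5.6
tcp_pos: [526.1, -17.3, 104.2]
tool_rot: [-0.0, 0.976, -0.218, 0.0]
ft_force: [-1.3, -0.9, 1.0]
opening: 0.002
grip_force: 0.4
time_s: 5.85
tcp_pos: [526.2, -17.0, 104.2]
tool_rot: [-0.0, 0.976, -0.218, -0.0]
ft_force: [-0.0, -0.3, 1.6]
opening: 0.002
grip_force: 0.4
t 5.85 pos [526.2 -17.  104.2] yaw -0.44 q7 -2.33 f [-0.  -0.3  1.6]
total shift [ 0.0095 -0.0014  0.002 ] rz 0.001 tilt fix rxry [-0.  0.]
if turned first [ 0.0095 -0.0014  0.002 ]
```

```bash

for i in 1 2 3; do python3 -m creep '[[0,-0.01,0,0,0,0],[0,0,0,0,0,0]]' | egrep 'tcp|force'; done
python3 - <<'E'
from h import *
snap('top','t2');snap('side','s2'); c=load('t2')
im=cv2.resize(c['img'][153:233,197:277,::-1],(480,480),interpolation=cv2.INTER_CUBIC)
cv2.imwrite('pics/t2c.png',cv2.convertScaleAbs(im,alpha=1.5))
E
```

```text
tcp_pos: [526.8, -16.0, 104.2]
ft_force: [-0.1, -0.4, -0.2]
grip_force: 0.3
tcp_pos: [527.2, -15.1, 104.2]
ft_force: [-0.8, -1.1, -0.2]
grip_force: 0.2
tcp_pos: [527.5, -14.6, 104.2]
ft_force: [-0.9, -0.9, 0.4]
grip_force: 0.8
```

```bash

for i in 1 2; do python3 -m creep '[[0,-0.01,0,0,0,0],[0,0,0,0,0,0]]' | egrep 'tcp|force'; done
```

```text
tcp_pos: [527.6, -14.4, 104.2]
ft_force: [-2.2, -5.3, 2.8]
grip_force: 2.7
tcp_pos: [527.6, -14.3, 104.2]
ft_force: [-3.8, -6.8, 4.1]
grip_force: 3.8
```

View pics/t2c.png

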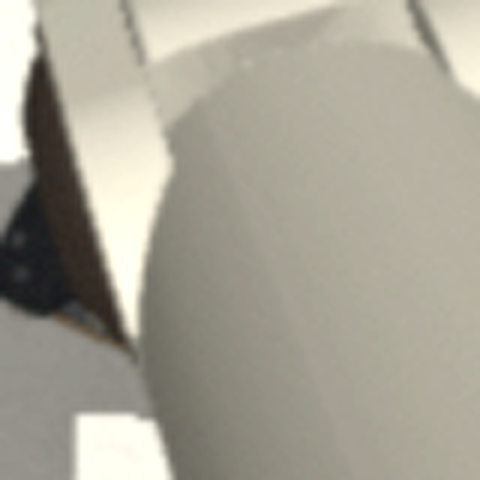

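Force rose to 8 N and D stopped, so it is home on the lip. The top view is blocked by the arm. I'll back off and go over the bench carton.

```bash

python3 -m creep '[[0,0.15,0,0,0,0],[0,0.05,-0.4,0,0,0],[0,0,-0.5,0,0,0],[0.228,0.38,-0.36,0,0,0],[0.228,0.38,0,0,0,0],[0.228,0.38,0,0,0,0],[0.228,0.38,0,0,0,0],[0.228,0.38,0,0,0,0]]' 0.3 20
python3 -m creep '[[0.228,0.38,0,0,0,0],[0,0,0,0,0,0.046],[0,0,0,0,0,0.046],[0,0,0,0,0,0],[0,0,0,0,0,0]]'
python3 - <<'E'
from h import *
snap('top','t3');c=snap('wrist','w3'); delta([543.8,-301.3],230,-.728)
p=w2px(c,[[532,-291,40]])[0].astype(int); print(p)
t=load('t3')['img'][150:240,195:285,::-1]
A=np.zeros((384,768,3),np.uint8);A[:,:384]=cv2.resize(t,(384,384),interpolation=cv2.INTER_CUBIC)
x=max(0,min(384,p[0]-64));y=max(0,min(256,p[1]-64));print(x,y)
A[:,384:]=cv2.resize(c['img'][y:y+128,x:x+128,::-1],(384,384),interpolation=cv2.INTER_CUBIC)
cv2.imwrite('pics/c3.png',cv2.convertScaleAbs(A,alpha=1.5))
E
```

```text
time_s: 8.2
tcp_pos: [542.3, -252.3, 230.3]
tool_rot: [-0.0, 0.976, -0.218, 0.001]
ft_force: [0.4, 0.4, 0.3]
opening: 0.652
grip_force: 0.0
time_s: 8.82
tcp_pos: [546.7, -294.8, 230.2]
tool_rot: [-0.0, 0.935, -0.355, 0.0]
ft_force: [0.3, 0.0, 0.4]
opening: 0.647
grip_force: 0.0
t 8.925 pos [ 546.6 -294.9  230.2] yaw -0.727 q7 -2.0 f [-0.   0.4  0.4]
total shift [0.021  0.0665 0.0022] rz 0.0004 tilt fix rxry [-0.0001 -0.    ]
if turned first [0.0211 0.0665 0.0022]
[262 198]
198 134
```

View pics/c3.png

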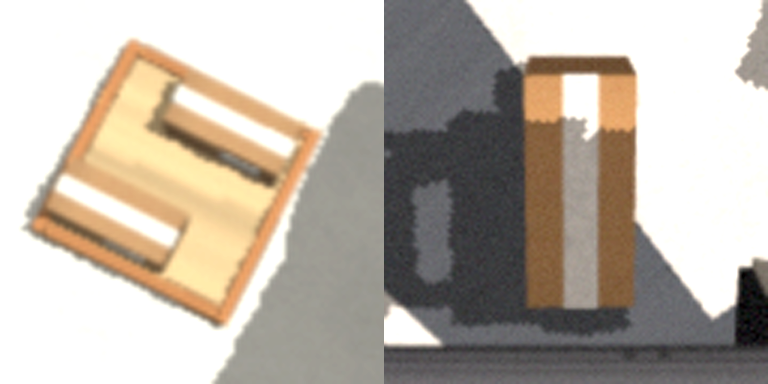

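D now sits in its corner against the lip (left crop). The bench carton's top has corners at (525,72), (635,72), (635,307) and (527,307) in the crop.

```bash
python3 - <<'E'
from h import *
c=load('w3')
b,e=fit(c,(np.array([(525,72),(635,72),(635,307),(527,307)])-[384,0])/3+[198,134]-.33,70,32,40);print(b,e)
t=load('t3');k=384/90
print(fit(t,np.array([(133,40),(320,132),(220,325),(28,228)])/k+[195,150]-.4,123,123,28))
w=load('w2');k=1.5625
print(fit(w,np.array([(287,175),(469,172),(467,346),(298,346)])/k-.2,123,123,28))
bl=px2w(c,[[0,0]],0)
print('blue',px2w(load('t0'),[[398,218]],40))
g=b[:2]+16*np.array([np.cos(b[2]),np.sin(b[2])]);print(g)
delta(g,66,b[2])
E
```

```text
[ 532.31  -291.804   -0.717] 0.52
(array([ 5.75523e+02,  5.16000e-01, -4.53000e-01]), np.float64(0.52))
(array([576.221,  -1.573,   1.128]), np.float64(0.88))
blue [[ 518.45566388 -390.92796133   40.        ]]
[ 544.37048795 -302.31802066]
t 8.925 pos [ 546.6 -294.9  230.2] yaw -0.727 q7 -2.0 f [-0.   0.4  0.4]
total shift [0.0319 0.0709 1.6422] rz -0.0031 tilt fix rxry [-0.0001 -0.    ]
if turned first [0.0313 0.0706 1.6422]
```

```bash

python3 -m creep '[[0.032,0.071,0.3,0,0,-0.003],[0,0,0.4,0,0,0],[0,0,0.4,0,0,0],[0,0,0.3,0,0,0],[0,0,0.142,0,0,0],[0,0,0,0,0,0],[0,0,0,0,0,0]]' 
python3 -m creep '[[0,0,0,0,0,0],[0,0,0,0,0,0],[0,0,0,0,0,0],[0,0,0,0,0,0]]' -1 20
python3 -c "
from h import *
delta([544.4,-302.3],76,-.717)"
```

```text
time_s: 9.8
tcp_pos: [545.2, -303.1, 77.4]
tool_rot: [0.0, 0.936, -0.352, 0.001]
ft_force: [1.7, 0.6, -0.6]
opening: 0.65
grip_force: 0.0
time_s: 10.3
tcp_pos: [544.5, -302.7, 76.5]
tool_rot: [0.0, 0.936, -0.352, 0.0]
ft_force: [-0.6, 0.4, 2.0]
opening: 0.346
grip_force: 20.0
t 10.3 pos [ 544.5 -302.7   76.5] yaw -0.719 q7 -2.04 f [-0.6  0.4  2. ]
total shift [-0.0032 -0.0023  0.0049] rz -0.0008 tilt fix rxry [-0.     -0.0002]
if turned first [-0.0032 -0.0023  0.0049]
```

```bash

python3 -m creep '[[0,0,-0.25,0,0,0],[0,0,-0.45,0,0,0],[-0.15,-0.2,-0.235,0,0,0],[-0.3,-0.387,0,0,0,0],[-0.3,-0.387,0,0,0,0],[-0.3,-0.387,0,0,0,0],[-0.3,-0.387,0,0,0,0],[-0.2,-0.26,0,0,0,0]]' 
python3 -m creep '[[-0.116,-0.14,0,0,0,-0.044],[0,0,0,0,0,-0.044],[0,0,0,0,0,0],[0,0,0,0,0,0],[0,0,0,0,0,0]]'
python3 - <<'E'
from h import *
import h; h.S=np.array([575.6,0.2])
c=snap('wrist','w4'); delta(h.slab(0,-35),170,SY)
cv2.imwrite('pics/w4b.png',cv2.convertScaleAbs(cv2.resize(c['img'][60:360,90:490,::-1],(800,600),interpolation=cv2.INTER_CUBIC),alpha=1.6))
E
```

```text
time_s: 11.3
tcp_pos: [559.8, -46.4, 169.6]
tool_rot: [-0.0, 0.936, -0.351, -0.0]
ft_force: [-0.0, 0.0, -1.5]
opening: 0.343
grip_force: 20.0
time_s: 11.92
tcp_pos: [560.4, -31.8, 169.5]
tool_rot: [0.0, 0.975, -0.221, -0.0]
ft_force: [0.0, -0.9, -0.7]
opening: 0.347
grip_force: 20.0
t 11.975 pos [560.4 -31.7 169.5] yaw -0.445 q7 -2.24 f [ 0.4  0.4 -0.1]
total shift [ 0.0004 -0.0034 -0.005 ] rz -0.0006 tilt fix rxry [ 0.0001 -0.    ]
if turned first [ 0.0004 -0.0034 -0.005 ]
```

View pics/w4b.png

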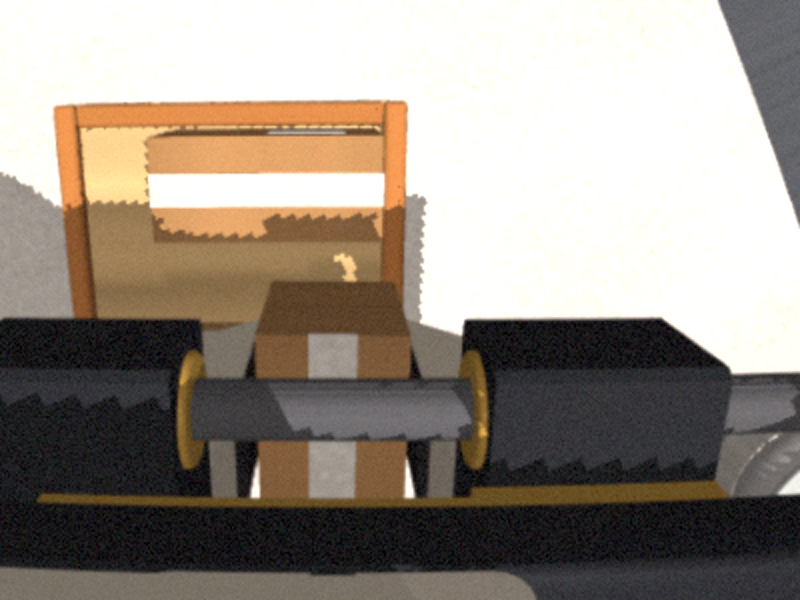

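```bash
python3 - <<'E'
from h import *
import h; h.S=np.array([575.6,0.2]); c=load('w4')
Q=np.array([[np.cos(SY),-np.sin(SY)],[np.sin(SY),np.cos(SY)]])
def f(n,l,z): print(n,((px2w(c,np.array(l)/2+[90,60]-.25,z)[:,:2]-h.S)@Q).round(1).tolist())
f('held top +x edge',[(257,335),(409,335)],133)
f('held bottom +x edge',[(270,283),(395,283)],93)
f('B near edge',[(153,241),(382,241)],62); f('B far',[(148,136),(384,136)],62)
f('lip outer corners +x (51.5->61.5)',[(55,106),(407,101)],28)
f('lip inner',[(78,124),(384,124)],28)
f('lip right outer',[(402,320)],28);f('lip left outer',[(72,320)],28)
E
```

```text
held top +x edge [[18.3, -21.0], [18.3, -52.0]]
held bottom +x edge [[17.5, -20.1], [17.5, -52.8]]
B near edge [[21.8, 18.5], [21.7, -51.5]]
B far [[53.6, 18.0], [53.3, -51.6]]
lip outer corners +x (51.5->61.5) [[62.1, 59.4], [62.8, -61.8]]
lip inner [[55.8, 51.7], [55.0, -54.1]]
lip right outer [[-15.8, -62.0]]
lip left outer [[-16.0, 60.7]]
```

Held carton's front top edge is at (257–409, 335), and B's near edge at (153–382, 241). That leaves about 4 mm to B, so I shift +1.7 along x and lower.

```bash
sed -i 's/^S=.*; SY/S=np.array([576.2,-1.0]); SY/' h.py
python3 -m creep '[[0.017,-0.007,0.1,0,0,0],[0,0,0.15,0,0,0],[0,0,0.15,0,0,0],[0,0,0.12,0,0,0],[0,0,0.08,0,0,0],[0,0,0,0,0,0]]' 
python3 -m creep '[[0,0,0.03,0,0,0],[0,0,0.03,0,0,0],[0,0,0.02,0,0,0],[0,0,0,0,0,0]]'
python3 -m creep '[[0,0,0.01,0,0,0],[0,0,0.01,0,0,0],[0,0,0,0,0,0]]'
```

```text
time_s: 12.72
tcp_pos: [561.9, -31.3, 108.7]
tool_rot: [0.0, 0.976, -0.22, -0.001]
ft_force: [0.4, -0.3, -1.0]
opening: 0.342
grip_force: 20.0
time_s: 13.22
tcp_pos: [562.2, -31.4, 101.5]
tool_rot: [0.0, 0.976, -0.22, -0.0]
ft_force: [-0.0, 0.4, -0.4]
opening: 0.348
grip_force: 20.0
time_s: 13.6
tcp_pos: [562.2, -31.4, 99.5]
tool_rot: [0.0, 0.976, -0.22, -0.0]
ft_force: [0.0, -0.9, -1.6]
opening: 0.348
grip_force: 20.0
```

```bash

for i in 1 2 3; do python3 -m creep '[[0,0,0.005,0,0,0],[0,0,0,0,0,0]]' | egrep 'tcp|ft_f'; done
```

```text
tcp_pos: [562.3, -31.4, 99.0]
ft_force: [0.5, -0.2, -0.4]
tcp_pos: [562.3, -31.4, 98.5]
ft_force: [0.5, 0.9, -0.5]
tcp_pos: [562.3, -31.4, 98.5]
ft_force: [-2.4, -0.1, 3.9]
```

```bash

python3 -m creep '[[0,0,0,0,0,0],[0,0,0,0,0,0],[0,0,-0.05,0,0,0],[0,0,-0.2,0,0,0],[0,0,-0.5,0,0,0],[-0.05,-0.1,-0.5,0,0,0],[-0.2,-0.4,0,0,0,0],[-0.2,-0.5,0,0,0,0]]' -0.1
python3 -m creep '[[-0.2,-0.5,0,0,0,0],[-0.2,-0.5,0,0,0,0],[-0.2,-0.45,0,0,0,0],[-0.2,-0.35,0,0,0,0],[-0.076,-0.135,0,0,0,-0.056],[0,0,0,0,0,-0.056],[0,0,0,0,0,-0.056],[0,0,0,0,0,-0.056]]' 0.95
python3 -m creep '[[0,0,0,0,0,-0.056],[0,0,0,0,0,-0.056],[0,0,0,0,0,-0.056],[0,0,0,0,0,-0.056],[0,0,0,0,0,-0.056],[0,0,0,0,0,-0.054],[0,0,0,0,0,0],[0,0,0,0,0,0]]'
python3 - <<'E'
from h import *
c=snap('wrist','w5');t=snap('top','t5')
delta([568,291],230,1.31)
p=w2px(c,[[568,291,50]])[0].astype(int); x=max(0,min(512-160,p[0]-80));y=max(0,min(224,p[1]-80));print(p,x,y)
A=np.zeros((400,800,3),np.uint8);A[:,:400]=cv2.resize(t['img'][150:230,197:277,::-1],(400,400),interpolation=cv2.INTER_CUBIC)
A[:,400:]=cv2.resize(c['img'][y:y+160,x:x+160,::-1],(400,400),interpolation=cv2.INTER_CUBIC)
cv2.imwrite('pics/c5.png',cv2.convertScaleAbs(A,alpha=1.5))
E
```

```text
time_s: 15.35
tcp_pos: [565.4, 77.9, 225.8]
tool_rot: [-0.0, 0.975, -0.221, 0.002]
ft_force: [1.0, -0.5, -0.2]
opening: 0.448
grip_force: 0.0
time_s: 16.35
tcp_pos: [568.3, 291.2, 224.7]
tool_rot: [-0.0, 0.991, 0.133, 0.001]
ft_force: [0.5, 0.1, -0.1]
opening: 0.978
grip_force: 0.0
time_s: 17.35
tcp_pos: [568.5, 290.6, 223.9]
tool_rot: [0.0, 0.794, 0.608, 0.0]
ft_force: [-0.3, -0.1, -0.4]
opening: 0.98
grip_force: 0.0
t 17.45 pos [568.4 290.7 223.5] yaw 1.308 q7 -1.03 f [ 0.2 -0.4  0.5]
total shift [ 0.0024 -0.0046 -0.0648] rz -0.0007 tilt fix rxry [ 0.0002 -0.0001]
if turned first [ 0.0024 -0.0046 -0.0648]
[254 187] 174 107
```

View pics/c5.png

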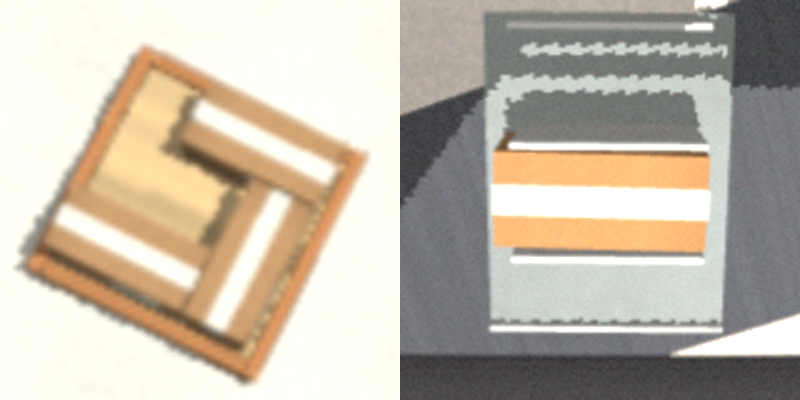

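Carton A lies flat beside D and B. In the right crop, the cradle carton's top has corners (496,150), (709,150), (706,249) and (495,246). The third cheek is at the top, on the far side from the base.

```bash
python3 - <<'E'
from h import *
c=load('w5')
b,e=fit(c,(np.array([(496,150),(709,150),(706,249),(495,247)])-[400,0])/2.5+[174,107]-.3,70,32,50);print(b,e)
delta(b[:2],82,b[2]+np.pi/2)
E
```

```text
[ 5.67598e+02  2.91640e+02 -2.71000e-01] 0.66
t 17.45 pos [568.4 290.7 223.5] yaw 1.308 q7 -1.03 f [ 0.2 -0.4  0.5]
total shift [ 0.0073 -0.0109  1.4152] rz 0.0026 tilt fix rxry [ 0.0002 -0.0001]
if turned first [ 0.0074 -0.0102  1.4152]
```

```bash

python3 -m creep '[[0.007,-0.01,0.2,0,0,0.002],[0,0,0.35,0,0,0],[0,0,0.35,0,0,0],[0,0,0.3,0,0,0],[0,0,0.15,0,0,0],[0,0,0.065,0,0,0],[0,0,0,0,0,0],[0,0,0,0,0,0]]' 
python3 -m creep '[[0,0,0,0,0,0],[0,0,0,0,0,0],[0,0,0,0,0,0],[0,0,0,0,0,0]]' -1 20
python3 -m creep '[[0,0,-0.05,0,0,0],[0,0,-0.1,0,0,0],[0,0,-0.2,0,0,0],[0,0,-0.3,0,0,0],[0,0,-0.3,0,0,0],[0,0,0,0,0,0]]'
python3 -c "
from h import *
delta([560,150],72,-.443+np.pi/2)"
```

```text
time_s: 18.45
tcp_pos: [568.3, 292.0, 82.8]
tool_rot: [0.0, 0.795, 0.607, 0.001]
ft_force: [0.1, 0.6, 0.2]
opening: 0.972
grip_force: 0.0
time_s: 18.95
tcp_pos: [567.8, 291.6, 82.1]
tool_rot: [0.0, 0.795, 0.607, 0.0]
ft_force: [0.3, -1.4, 4.2]
opening: 0.763
grip_force: 19.9
time_s: 19.7
tcp_pos: [569.4, 293.0, 180.8]
tool_rot: [0.001, 0.795, 0.607, 0.003]
ft_force: [0.8, 0.6, -1.7]
opening: 0.763
grip_force: 19.9
t 19.7 pos [569.4 293.  180.8] yaw 1.304 q7 -1.06 f [ 0.8  0.6 -1.7]
total shift [-1.4089  0.2812  1.0828] rz 0.056 tilt fix rxry [ 0.0017 -0.0015]
if turned first [-1.3318  0.5282  1.0879]
```

```bash

python3 -m creep '[[-0.2,0,0,0,0,0],[-0.4,0,0,0,0,0],[-0.4,0,0,0,0,0],[-0.35,0,0,0,0,0],[-0.133,0,0.1,0,0,0.056],[0,0,0.3,0,0,0],[0,0,0.3,0,0,0],[0,0,0.15,0,0,0]]' 
python3 -m creep '[[0,0,0.1,0,0,0],[0,0,0.06,0,0,0],[0,0,0.02,0,0,0],[0,0,0,0,0,0]]'
python3 -m creep '[[0,0,0.02,0,0,0],[0,0,0.01,0,0,0],[0,0,0,0,0,0]]'
python3 -m creep '[[0,0,0.01,0,0,0],[0,0,0,0,0,0]]'
```

```text
time_s: 20.7
tcp_pos: [526.3, 146.5, 89.1]
tool_rot: [-0.0, 0.845, 0.534, -0.002]
ft_force: [0.2, 0.2, -0.4]
opening: 0.762
grip_force: 19.9
time_s: 21.2
tcp_pos: [528.7, 148.7, 74.0]
tool_rot: [0.0, 0.845, 0.535, 0.0]
ft_force: [-0.7, 0.1, -1.5]
opening: 0.766
grip_force: 19.9
time_s: 21.58
tcp_pos: [528.9, 148.7, 72.0]
tool_rot: [0.0, 0.845, 0.534, 0.001]
ft_force: [-3.3, -1.9, 9.3]
opening: 0.761
grip_force: 19.9
time_s: 21.82
tcp_pos: [528.9, 148.8, 71.9]
tool_rot: [0.001, 0.845, 0.534, 0.0]
ft_force: [-4.2, -1.8, 19.5]
opening: 0.763
grip_force: 19.9
```

```bash

python3 -m creep '[[0,0,-0.015,0,0,0],[0,0,0,0,0,0],[0,0,0,0,0,0],[0,0,-0.1,0,0,0],[0,0,-0.3,0,0,0],[0,-0.16,-0.4,0,0,0],[0,0,0,0,0,-0.0556],[0,0,0,0,0,-0.0556]]' 0.9
python3 -m creep '[[0,0,0,0,0,-0.0556],[0,0,0,0,0,-0.0556],[0,0,0,0,0,-0.0556],[0,0,0,0,0,-0.0556],[0,0,0,0,0,-0.0556],[0,0,0,0,0,-0.0556],[0,0,0,0,0,-0.0556],[0,0,0,0,0,0]]' 0.3
python3 -c "
from h import *
delta([514.4,155.7],76,2.698)
c=snap('wrist','w6')
print(w2px(c,rect([528.9,148.8,-.4435],70,32,40)).round())"
```

```text
time_s: 22.82
tcp_pos: [514.3, 155.7, 152.4]
tool_rot: [0.001, 0.737, 0.676, 0.001]
ft_force: [0.7, -1.1, 0.0]
opening: 0.953
grip_force: 0.0
time_s: 23.82
tcp_pos: [514.0, 155.2, 151.3]
tool_rot: [-0.0, 0.22, 0.975, 0.0]
ft_force: [1.4, 0.7, -0.2]
opening: 0.653
grip_force: 0.0
t 23.825 pos [514.  155.2 151.3] yaw 2.698 q7 0.29 f [ 1.4  0.7 -0.2]
total shift [-0.0015  0.006   0.7527] rz -0.0 tilt fix rxry [ 0.0001 -0.0001]
if turned first [-0.0013  0.0062  0.7527]
[[281. 284.]
 [284. 183.]
 [232. 183.]
 [234. 284.]]
```

```bash

python3 -m creep '[[0,0.006,0.3,0,0,0],[0,0,0.25,0,0,0],[0,0,0.15,0,0,0],[0,0,0.053,0,0,0],[0,0,0,0,0,0],[0,0,0,0,0,0]]' 0.3
python3 -m creep '[[0,0,0,0,0,0],[0,0,0,0,0,0],[0,0,0,0,0,0],[0,0,0,0,0,0]]' -1 20
python3 -m creep '[[0,0,-0.15,0,0,0],[0,0,-0.4,0,0,0],[-0.1,-0.07,-0.39,0,0,0],[-0.3,-0.2,0,0,0,0],[-0.35,-0.23,0,0,0,0],[-0.3,-0.2,0,0,0,0],[-0.18,-0.1,0,0,0,0],[0,0,0,0,0,0]]'
python3 -m creep '[[0,0,0,0,0,0],[0,0,0,0,0,0]]'
python3 - <<'E'
from h import *
c=snap('wrist','w7'); delta(slab(0,35),170,2.698)
cv2.imwrite('pics/w7b.png',cv2.convertScaleAbs(cv2.resize(c['img'][60:360,60:460,::-1],(800,600),interpolation=cv2.INTER_CUBIC),alpha=1.6))
E
```

```text
time_s: 24.62
tcp_pos: [514.7, 156.2, 76.5]
tool_rot: [0.001, 0.219, 0.976, 0.0]
ft_force: [-0.3, -0.3, 0.4]
opening: 0.654
grip_force: 0.0
time_s: 25.12
tcp_pos: [514.3, 155.9, 75.9]
tool_rot: [0.0, 0.219, 0.976, -0.0]
ft_force: [0.2, -0.9, 1.5]
opening: 0.344
grip_force: 19.9
time_s: 26.12
tcp_pos: [591.7, 29.9, 169.9]
tool_rot: [0.0, 0.22, 0.975, 0.0]
ft_force: [-0.5, -0.2, -1.5]
opening: 0.351
grip_force: 19.9
time_s: 26.38
tcp_pos: [590.4, 33.1, 169.9]
tool_rot: [-0.0, 0.218, 0.976, 0.0]
ft_force: [0.3, 0.6, -0.2]
opening: 0.35
grip_force: 19.9
t 26.425 pos [590.5  32.8 169.9] yaw 2.703 q7 0.57 f [ 0.5 -0.9 -1.7]
total shift [-0.0152 -0.0165 -0.0011] rz 0.0014 tilt fix rxry [ 0.0001 -0.0001]
if turned first [-0.0153 -0.0164 -0.0011]
```

View pics/w7b.png

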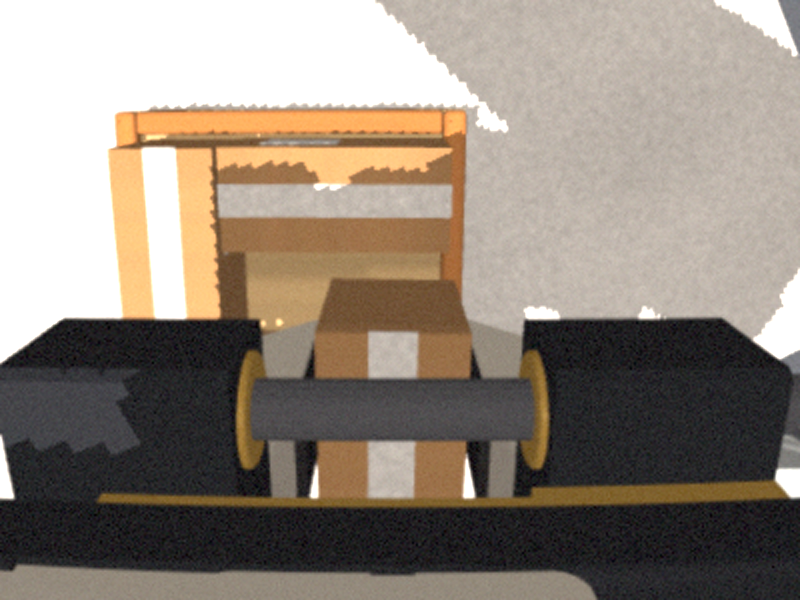

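```bash
python3 - <<'E'
from h import *
c=load('w7')
Q=np.array([[np.cos(SY),-np.sin(SY)],[np.sin(SY),np.cos(SY)]])
def f(n,l,z): print(n,((px2w(c,np.array(l)/2+[60,60]-.25,z)[:,:2]-S)@Q).round(1).tolist())
f('held top -x edge',[(316,333),(470,333)],134)
f('held bottom -x edge',[(333,281),(461,281)],94)
f('D near edge',[(222,252),(450,251)],62); f('D far',[(214,147),(453,149)],62)
f('A inner side',[(213,150),(221,310)],62);f('A end',[(110,150),(213,148)],62)
f('lip outer corners',[(117,113),(466,112)],28)
f('lip right outer',[(463,310)],28)
E
```

```text
held top -x edge [[-20.4, 20.7], [-20.5, 51.9]]
held bottom -x edge [[-19.8, 20.8], [-20.0, 54.1]]
D near edge [[-19.7, -16.1], [-20.4, 53.9]]
D far [[-51.7, -16.8], [-51.3, 54.0]]
A inner side [[-50.8, -17.2], [-0.9, -17.5]]
A end [[-51.0, -48.7], [-51.4, -17.1]]
lip outer corners [[-60.9, -59.4], [-61.1, 61.2]]
lip right outer [[10.0, 62.4]]
```

Held carton's front edge is at (316–470, 333) and D's near edge at y≈252. I shift 2.2 mm away from D and 0.5 mm outward, then lower.

```bash

python3 -m creep '[[-0.022,0.005,0.1,0,0,0.001],[0,0,0.15,0,0,0],[0,0,0.12,0,0,0],[0,0,0.08,0,0,0],[0,0,0,0,0,0],[0,0,0,0,0,0]]' 
python3 -c "
from h import *
delta(slab(0,35),98.5,2.698); st=manip.sense()['tcp_pos']; print((st[:2]-S)@np.array([[np.cos(SY),-np.sin(SY)],[np.sin(SY),np.cos(SY)]]))"
```

```text
time_s: 27.18
tcp_pos: [593.4, 30.2, 124.6]
tool_rot: [-0.0, 0.221, 0.975, -0.0]
ft_force: [0.2, -0.4, -1.4]
opening: 0.345
grip_force: 20.0
t 27.175 pos [593.4  30.2 124.6] yaw 2.696 q7 0.53 f [ 0.2 -0.4 -1.4]
total shift [ 0.0212 -0.0059  0.2607] rz -0.0005 tilt fix rxry [-0.0001 -0.    ]
if turned first [ 0.0212 -0.0059  0.2607]
[ 2.12325334 35.59122656]
```

```bash

python3 -m creep '[[0.016,0.016,0,0,0,0],[0,0,0,0,0,0],[0,0,0.06,0,0,0],[0,0,0.06,0,0,0],[0,0,0.03,0,0,0],[0,0,0,0,0,0]]' 
python3 -m creep '[[0,0,0.03,0,0,0],[0,0,0.03,0,0,0],[0,0,0.01,0,0,0],[0,0,0,0,0,0]]'
python3 -m creep '[[0,0,0.01,0,0,0],[0,0,0.01,0,0,0],[0,0,0,0,0,0]]'
python3 -c "
from h import *
st=manip.sense()['tcp_pos']; print((st[:2]-S)@np.array([[np.cos(SY),-np.sin(SY)],[np.sin(SY),np.cos(SY)]]))"
```

```text
time_s: 27.92
tcp_pos: [592.5, 32.6, 109.3]
tool_rot: [-0.0, 0.221, 0.975, -0.0]
ft_force: [-0.2, 0.1, -0.4]
opening: 0.349
grip_force: 20.0
time_s: 28.42
tcp_pos: [592.7, 32.6, 102.7]
tool_rot: [0.0, 0.221, 0.975, -0.0]
ft_force: [1.0, -0.4, -1.3]
opening: 0.348
grip_force: 20.0
time_s: 28.8
tcp_pos: [592.6, 32.7, 100.7]
tool_rot: [-0.0, 0.221, 0.975, 0.0]
ft_force: [0.6, -0.5, -1.0]
opening: 0.346
grip_force: 20.0
[ 0.37320233 37.46641528]
```

```bash

python3 -m creep '[[0,0,0.01,0,0,0],[0,0,0.01,0,0,0],[0,0,0,0,0,0]]' | egrep 'tcp|ft_f'
for i in 1 2 3; do python3 -m creep '[[0,0,0.005,0,0,0],[0,0,0,0,0,0]]' | egrep 'tcp|ft_f'; done
```

```text
tcp_pos: [592.5, 32.7, 98.6]
ft_force: [-0.5, -0.1, -1.1]
tcp_pos: [592.6, 32.7, 98.2]
ft_force: [-0.1, -0.7, -0.7]
tcp_pos: [592.6, 32.7, 97.9]
ft_force: [-0.7, -0.4, 1.3]
tcp_pos: [592.7, 32.7, 97.8]
ft_force: [-1.5, -1.2, 5.2]
```

```bash

python3 -m creep '[[0,0,0,0,0,0],[0,0,0,0,0,0],[0,0,-0.05,0,0,0],[0,0,-0.2,0,0,0],[0,0,-0.5,0,0,0],[0,0.1,-0.5,0,0,0],[0,0.5,0,0,0,0],[0,0.5,0,0,0,0]]' -0.1
python3 -m creep '[[0,0.5,0,0,0,0],[0,0.5,0,0,0,0],[0,0.3,0,0,0,0],[0,0,0,0,0,0],[0,0,0,0,0,0],[0,0,0,0,0,0],[0,0,0,0,0,0]]'
python3 - <<'E'
from h import *
t=snap('top','t9');s=snap('side','s9')
A=np.zeros((400,800,3),np.uint8);A[:,:400]=cv2.resize(t['img'][150:230,197:277,::-1],(400,400),interpolation=cv2.INTER_CUBIC)
A[:,400:]=cv2.resize(s['img'][145:225,215:295,::-1],(400,400),interpolation=cv2.INTER_CUBIC)
cv2.imwrite('pics/c9.png',cv2.convertScaleAbs(A,alpha=1.4))
print(manip.sense()['ft_force'])
E
```

```text
time_s: 30.92
tcp_pos: [641.4, 132.1, 225.2]
tool_rot: [0.002, 0.222, 0.975, 0.0]
ft_force: [-0.7, 0.1, -0.5]
opening: 0.446
grip_force: 0.0
time_s: 31.8
tcp_pos: [696.2, 247.7, 222.6]
tool_rot: [0.0, 0.221, 0.975, -0.0]
ft_force: [-0.2, -0.7, 0.8]
opening: 0.448
grip_force: 0.0
[ 0.02537768 -0.22441344 -0.14281833]
```

View pics/c9.png

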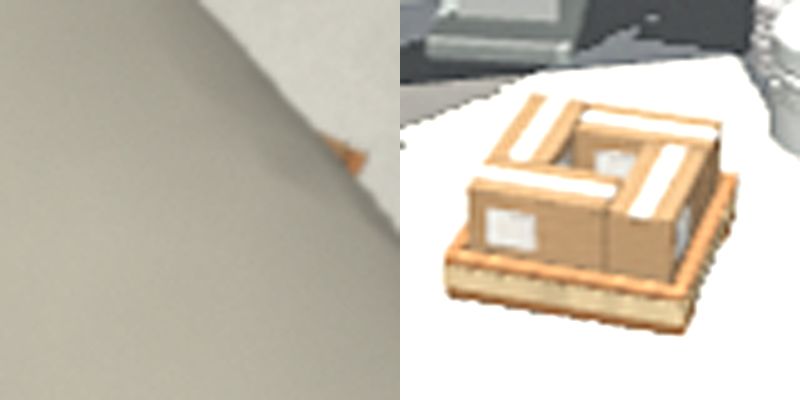

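The side crop shows all four cartons flat inside the lip in the pinwheel, with level tops around the chimney at (590,155). The arm blocks the top view. The gripper is clear and touching nothing, so I'm handing in.

```bash
python3 -c "
from station import manip
print(manip.job_done())"
```

```text
the job is handed in; nothing more can be done
None
```

The job is handed in at about 32 s of the 72 s: carton_d was pushed back until it stopped at the lip, the bench carton was lowered into place_a, and the cradle carton into place_c. The last side view shows all four flat in the pinwheel; the hand-in gave no verdict, and the arm blocked a final top view.

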